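# Feel the stone, then the opal button, for stray grit

## Task

Before the opal button is ground, check for stray grit by feel: rest the fingertips lightly on the top face of the grey silicon carbide stone for about half a second, lift off, then do the same on the flat top of the round opal button. Neither may be pressed hard, shifted, tipped or picked up, and the square opal tile, the green cullet chunk, the steel straightedge and the scrap bin must stay untouched. Finish with the fingers raised well clear of the bench.

Things in the scene. Friction and masses are not known exactly. Their poses are not given: they have to be found in the camera images.
- stone: Grey silicon carbide sharpening stone, a plain block 150 x 50 x 25 mm, sunk 6 mm into a black rubber base 160 x 60 x 14 mm; about 0.5 kg, loose on the concrete bench. Origin at the centre of the base's underside, x along the length, z up. The stone's top face is 33 mm above the origin; the rubber lets the stone sink about 1 mm for each 2 N of push, 8 mm at most. Lies beyond the three small glass pieces as seen from the robot.
- stone_face (a point): Centre of the stone's top face (150 x 50 mm), moving with it; x along the length, z up.
- button: Round milky opal glass button, 50 mm across at its widest, 16 mm high, with sloping shoulders up to a flat round top 36 mm across that has two small dark dots (its thread holes). It is set 4 mm deep in a round black rubber pad 56 mm across and 12 mm thick; about 0.1 kg together, loose on the bench. Origin at the centre of the pad's underside, z up. The flat top is 24 mm above the origin; the rubber lets the button sink about 1 mm for each 2 N of push, 8 mm at most.
- button_face (a point): Centre of the button's flat top, moving with it; z up.
- tile: Square tile of the same milky opal glass, 50 x 50 x 12 mm, on a square black rubber pad 56 x 56 mm, 23 mm high in all, loose on the bench; not to be touched. Origin at the centre of the pad's underside.
- cullet: Irregular bottle-green lump of glass, about 65 mm across and 43 mm high, loose on the bench; not to be touched. Origin near the centre of its underside. Button, tile and cullet stand roughly in a row across the bench, their centres 0.1 m or more apart, in any order.
- straightedge: Flat steel straightedge, 300 x 30 x 4 mm, lying loose on the robot's left part of the bench, its length roughly along the robot's forward direction; not to be touched. Origin at the centre of its underside, x along its length.
- bin_mount: Steel hinge strip of the scrap bin, 340 mm long, on the far edge of the bench, its top just below the bench top; the open steel bin, 200 x 300 x 150 mm, hangs from it beyond the edge. Not to be touched. Origin at the level of the bench top, mid-length.
- bin (a joint): Tilt of the scrap bin about its hinge, rad: 0 hangs level, growing as it swings outward and its outer rim rises (about 0.2 m x sin of the angle above the bench top). Stiff; stays where it is.
Things that resemble listed ones, but are neither listed nor needed, are in the scene too. What is meant by the stone is not blue or purple, and is the larger of those in its own colour.

How it is judged:
On the way, in this order (a step that is already met when the one before it is completed fails the run):
1. the fingertips rest on the top of the stone (contact force between the fingers and stone above 0.3 N and z of the grasp point in the frame of stone_face above 0.013 m), for 0.15 s.
2. the hand is lifted off the stone (contact force between the fingers and stone below 0.05 N and contact force between the fingers and button below 0.05 N), for 0.1 s.
3. the fingertips rest on the top of the button (contact force between the fingers and button above 0.3 N and z of the grasp point in the frame of button_face above 0.013 m), for 0.15 s.
At the end, for the whole second after the job is handed in: Stone and button, both touched in turn, lie flat and at rest within 8 mm of where they started, tile, cullet and straightedge within 4 mm, and the point between the finger pads is more than 80 mm above the bench (height (world z) of the grasp point above 0.08 m and distance of each of stone, button from where it was at the start of the episode below 0.008 m and distance of each of tile, cullet, straightedge from where it was at the start of the episode below 0.004 m and angle between each of stone, button's own z axis and vertical below 0.06 rad and linear speed of each of stone, button below 0.02 m/s).
It fails at once if the stone or button is pressed hard (over 20 N) (contact force between any of the fingers, the arm and stone above 20 N or contact force between any of the fingers, the arm and button above 20 N).
It fails at once if the stone or button is shifted by more than 8 mm (distance of any of stone, button from where it was at the start of the episode above 0.008 m).
It fails at once if the stone or button is lifted or tipped (height (world z) of any of stone, button above 0.005 m or angle between any of stone, button's own z axis and vertical above 0.2 rad).
It fails at once if the tile, cullet, straightedge or bin is touched (contact force between any of the fingers, the arm and tile above 0.3 N or contact force between any of the fingers, the arm and cullet above 0.3 N or contact force between any of the fingers, the arm and straightedge above 0.3 N or contact force between any of the fingers, the arm and bin_mount above 0.3 N).
It fails at once if the tile, cullet or straightedge is moved by more than 4 mm (distance of any of tile, cullet, straightedge from where it was at the start of the episode above 0.004 m).
It also fails if it takes over 42 s, if anything falls off the work surface, if the arm or the gripper's body presses on something with over 40 N, if the wrist force passes 120 N, or if a joint passes its speed limit or range.

## Robot

A 7-joint arm with a two-finger parallel gripper is mounted at the origin on the work surface. World frame = base frame: x ahead of the robot, y to its left, z up, the work surface at z = 0. Lengths are in m, angles in rad, forces in N, time in s.
With the tool pointing down it reaches from about 0.425 to 0.925 m from the base axis. Payload 6.8 kg.
Tool frame: the origin (TCP) lies on the centre line of the jaws, within the pads' length; the fingertips stand bot.tip_reach ahead of it and the grasp point (between the pads) lies 3 mm ahead of it (bot.tip_reach is the distance from the TCP to the fingertips, in m); z points along the fingers, y is the line along which they close (so a half turn about z gives the same grasp; the last joint's range is limited). The gripper opens to 85 mm and grips with 20 to 120 N. Pads are 22 mm wide; open, the fingers measure 114 mm over their backs; the gripper's body (76 mm by 85 mm) begins 54 mm behind the grasp point. The pads swing forward as they close: fully open they stand 13 mm farther back than shut.
Start: joints at [-1.376, 0.477, 0.022, 1.555, -0.011, 1.109, -0.083], TCP at [0.201, 0.644, 0.253] pointing down, gripper open.
Joint ranges: [-2.96, 2.96], [-0.34, 2.1], [-1.41, 1.46], [0.24, 2.44], [-1.37, 4.51], [0.17, 1.92], [-2.96, 2.96]. Speed limits (rad/s): [2.39, 2.39, 3.14, 3.14, 3.14, 3.14, 3.14].

## Interface

Orientations are given as a unit quaternion [w, x, y, z].
In Python, from station import bot gives the robot as it stands.
- The arm moves only by the tool jog_arm, never from a script. Its argument "deltas" is a list of rows, each a list of 7 numbers: the shift along the world's x, y, z in m, then the turn, a rotation vector about the world's x, y, z in rad, then the opening, from 0 (shut) to 1 (fully open). In form: [[x, y, z, rx, ry, rz, grip], ...]. A call has 1 to 10 rows; each row shifts and turns the commanded pose from where the row before left it; what a row does not reach is not made up. A row lasts 1/10 s, in which the tool goes at most 50 mm and 8.59 degrees, less where a joint would pass 70% of its speed; a pose out of reach is approached as far as the arm can. A call with a gripper value outside its range is refused whole. The fingers move at their own pace and stop on an object; "newtons" is the grip in N (left out, the last holds). Time passes only in rows, so rows that do not move let the fingers close. It gives the time, the measured TCP pose, the force, the opening and the grip force at its end, in the units of the state.
- bot.get_obs(): the state, without advancing time (a new reading comes with each control period).
- bot.read_camera(name): name is "side" or "top" or "wrist"; returns a dict with "img" (480x640x3 uint8, red, green, blue), "K" (3x3 intrinsics, pixels), "eye" and "attitude" of the camera in the world. Camera axes: x right, y down, z forward; pixel columns grow to the right and rows downward; lengths in m; the calibration is good to about 2 mm. A picture is of the moment at which its call begins. There is no depth.
- bot.hand_in(): hands the job in; it is judged then, once.
The state is a dict: "t": time; "q": joint angles; "joint_vel": joint speeds; "joint_torque": joint torques, N m; "eef_pos": TCP position; "tool_rot": TCP orientation; "contact_force": force on the tool from outside, world axes, zero at the start; "torque": the same for the moment, N m; "gripper_width": opening from 0.0 (shut) to 1.0 (fully open); "grasp_force": force on a finger pad.
Only numpy, scipy, OpenCV 4.12 (cv2) and the standard library are available. Lean on these libraries where they do the work, as an engineer would, in place of code of your own. Each camera call takes 0.05 s, during which the arm holds its last target. There are 200 camera calls.

## Working session

There is one attempt and no reset: what is moved stays moved. The work goes in short steps, Python scripts to look and compute and a tool call to move; the robot and the scene stay as the last step left them, time stands still between calls to the robot, and variables do not carry over. Pictures are saved under pics/ and viewed, at most 10 in all, crops included, and the job is handed in when it is done.

Besides the shell and the picture viewer there is one more tool, called after ">>>" as name(argument=value, ...) on one line, values as JSON. jog_arm: Moves the arm, as the interface text tells. Its arguments: {"type":"object","properties":{"deltas":{"type":"array"},"newtons":{"type":"number"}},"required":["deltas"]}

```bash
mkdir -p pics
python3 - <<'E'
from station import bot
import cv2
o=bot.get_obs();print(o['t'],o['eef_pos'],o['tool_rot'],o['gripper_width'],o['contact_force'],bot.tip_reach)
for n in("top","side"):
    r=bot.read_camera(n);cv2.imwrite(f'pics/{n}0.png',r['img'][:,:,::-1]);print(n,r['K'],r['eye'],r['attitude'])
E
```

```text
0.0 [0.20113664 0.64374414 0.25232225] [-7.07634698e-05  1.50809447e-01  9.88562437e-01 -9.02616875e-04] 0.9984491641084703 [-0.62759083  0.41782915 -0.18229195] 0.022
top [[451.48414361   0.         326.63565318]
 [  0.         451.48414361 236.75705824]
 [  0.           0.           1.        ]] [0.39580218 0.06261654 0.82714335] [-0.08087836  0.70294646 -0.70236889  0.07747838]
side [[570.21896527   0.         311.86732416]
 [  0.         570.21896527 246.05221397]
 [  0.           0.           1.        ]] [ 0.44877242 -0.75644971  0.53014446] [-0.49603218  0.86587337 -0.05352707  0.03674549]
```

View pics/top0.png

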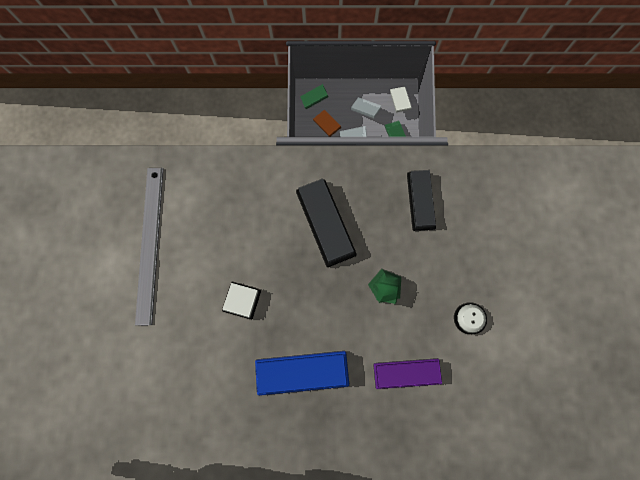

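View pics/side0.png

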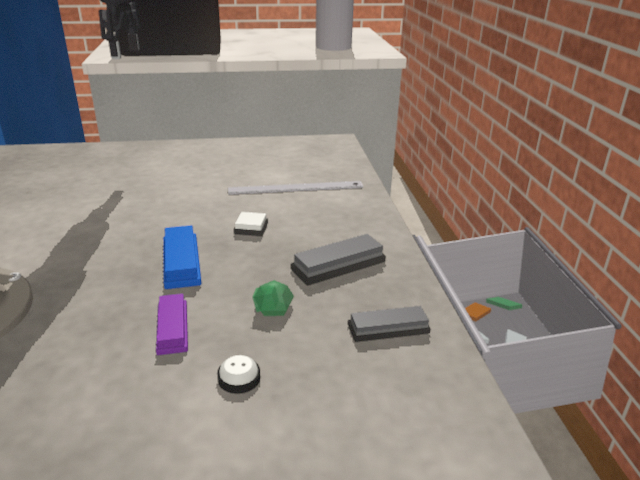

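The top view shows the large grey stone at about (326,222), with a smaller grey decoy at (422,200). The button is at (471,318), the tile at (241,300) and the cullet at (385,286). The side view shows the same objects: the large stone at (339,257) and the button top at (239,368).

```bash
cat > h.py <<'E'
from station import bot
import cv2, numpy as np
from scipy.spatial.transform import Rotation as R
def ray(r,u,v,z):
    w,x,y,zz=r['attitude']
    d=R.from_quat([x,y,zz,w]).as_matrix()@np.linalg.solve(r['K'],[u,v,1]); e=np.array(r['eye'])
    return e+d*(z-e[2])/d[2]
def blob(m,box):
    x0,y0,x1,y1=box; k=np.zeros_like(m); k[y0:y1,x0:x1]=m[y0:y1,x0:x1]
    c=max(cv2.findContours(k,cv2.RETR_EXTERNAL,cv2.CHAIN_APPROX_NONE)[0],key=cv2.contourArea)
    return c
E
python3 - <<'E'
from h import *
def show(n,r,c,z):
    (u,v),s,a=cv2.minAreaRect(c); M=cv2.moments(c); u,v=M['m10']/M['m00'],M['m01']/M['m00']
    P=np.array([ray(r,*p,z)[:2] for p in cv2.boxPoints(cv2.minAreaRect(c))])
    print(n,np.round([u,v],1),ray(r,u,v,z).round(4),'sides',np.linalg.norm(P-np.roll(P,1,0),axis=1).round(3),'corners',P.round(3).tolist())
for n,bb,sb in(("top",(445,295,500,345),(210,345,270,400)),("side",(210,345,270,385),None)):
    r=bot.read_camera(n); g=cv2.cvtColor(r['img'],cv2.COLOR_RGB2GRAY)
    show(n+' button',r,blob((g>165).astype('uint8'),bb),0.020)
    if n=='top':
        hsv=cv2.cvtColor(r['img'],cv2.COLOR_RGB2HSV)
        print('grey vals',g[222,310:372:3])
        show('stone top',r,blob(((g>38)&(g<62)).astype('uint8'),(285,170,365,275)),0.033)
        show('stone all',r,blob((g<62).astype('uint8'),(285,170,365,275)),0.02)
        show('tile',r,blob((g>165).astype('uint8'),(215,275,275,325)),0.023)
        show('cullet',r,blob((hsv[...,1]>100).astype('uint8'),(360,260,415,315)),0.02)
        show('purple',r,blob((hsv[...,1]>100).astype('uint8'),(365,345,450,400)),0.033)
    else:
        print('grey vals',g[235:285:2,340])
        show('stone top',r,blob(((g>55)&(g<95)).astype('uint8'),(285,230,392,280)),0.033)
E
```

```text
top button [469.9 318. ] [ 0.4336 -0.1855  0.02  ] sides [0.04  0.045 0.04  0.045] corners [[0.448, -0.159], [0.462, -0.202], [0.422, -0.212], [0.409, -0.17]]
grey vals [ 13  59  57  58  57  57  58  57  57  56  62  33  59  56  59  59 108 101
  98  97 100]
stone top [325.1 219.4] [0.6095 0.0695 0.033 ] sides [0.148 0.051 0.149 0.05 ] corners [[0.669, 0.121], [0.69, 0.073], [0.552, 0.019], [0.532, 0.065]]
stone all [331.9 223.8] [0.6046 0.0571 0.02  ] sides [0.172 0.087 0.174 0.083] corners [[0.671, 0.127], [0.706, 0.048], [0.543, -0.014], [0.511, 0.062]]
tile [239.5 299.4] [0.4654 0.2209 0.023 ] sides [0.049 0.049 0.05  0.049] corners [[0.449, 0.251], [0.496, 0.239], [0.483, 0.191], [0.436, 0.203]]
cullet [385.8 286.6] [ 0.4887 -0.0392  0.02  ] sides [0.055 0.059 0.056 0.059] corners [[0.463, -0.006], [0.522, -0.012], [0.517, -0.068], [0.459, -0.061]]
purple [407.2 373.4] [ 0.3407 -0.0696  0.033 ] sides [0.041 0.113 0.041 0.112] corners [[0.358, -0.013], [0.366, -0.125], [0.324, -0.126], [0.316, -0.015]]
side button [237.9 369.1] [ 0.4311 -0.1943  0.02  ] sides [0.055 0.048 0.056 0.045] corners [[0.404, -0.17], [0.452, -0.161], [0.457, -0.217], [0.412, -0.224]]
grey vals [166 165 170 144 133 135 135 136 136 137 139 128  80  85  85 100  87  50
  51  49  78 107 106 106 103]
stone top [336.1 261.8] [0.5967 0.0294 0.033 ] sides [0.067 0.164 0.071 0.154] corners [[0.522, 0.055], [0.686, 0.07], [0.673, -0.0], [0.52, -0.013]]
```

>>> jog_arm(deltas=[[0.02, -0.028, 0, 0, 0, 0, 0], [0.02, -0.028, 0, 0, 0, 0, 0], [0.02, -0.028, 0, 0, 0, 0, 0], [0.02, -0.028, 0, 0, 0, 0, 0], [0.02, -0.028, 0, 0, 0, 0, 0], [0.02, -0.028, 0, 0, 0, 0, 0], [0.02, -0.028, 0, 0, 0, 0, 0], [0.02, -0.028, 0, 0, 0, 0, 0], [0.02, -0.028, 0, 0, 0, 0, 0], [0.02, -0.028, 0, 0, 0, 0, 0]])

```text
t: 1.2
eef_pos: [0.4019, 0.363, 0.2533]
tool_rot: [-0.0, 0.151, 0.989, 0.0]
contact_force: [0.4, 0.8, 0.2]
gripper_width: 0.003
grasp_force: 0.0
```

>>> jog_arm(deltas=[[0.02, -0.028, 0, 0, 0, 0, 0], [0.02, -0.028, 0, 0, 0, 0, 0], [0.02, -0.028, 0, 0, 0, 0, 0], [0.02, -0.028, 0, 0, 0, 0, 0], [0.02, -0.028, 0, 0, 0, 0, 0], [0.02, -0.028, 0, 0, 0, 0, 0], [0.02, -0.028, 0, 0, 0, 0, 0], [0.02, -0.028, 0, 0, 0, 0, 0], [0.01, -0.014, 0, 0, 0, 0, 0], [0, 0, 0, 0, 0, 0, 0]])

```text
t: 2.2
eef_pos: [0.5725, 0.123, 0.2533]
tool_rot: [0.0, 0.153, 0.988, -0.001]
contact_force: [-0.7, -0.0, -0.8]
gripper_width: -0.002
grasp_force: 0.0
```

>>> jog_arm(deltas=[[0.019, -0.027, -0.01, 0, 0, 0, 0], [0.0185, -0.0265, -0.02, 0, 0, 0, 0], [0, 0, -0.03, 0, 0, 0, 0], [0, 0, -0.03, 0, 0, 0, 0], [0, 0, -0.03, 0, 0, 0, 0], [0, 0, -0.03, 0, 0, 0, 0], [0, 0, -0.01, 0, 0, 0, 0], [0, 0, 0, 0, 0, 0, 0], [0, 0, 0, 0, 0, 0, 0]])

```text
t: 3.1
eef_pos: [0.6094, 0.0735, 0.0944]
tool_rot: [0.001, 0.151, 0.989, 0.0]
contact_force: [-0.2, -0.2, 0.4]
gripper_width: -0.003
grasp_force: 0.0
```

Run:
```python
from h import *
o=bot.get_obs();print(o['t'],o['eef_pos'],o['contact_force'],bot.tip_reach)
ims=[]
for n in("side","top"):
    r=bot.read_camera(n);i=r['img'];g=cv2.cvtColor(i,cv2.COLOR_RGB2GRAY)
    bx=(445,295,500,345) if n=='top' else (210,345,270,385)
    c=blob((g>165).astype('uint8'),bx); m=np.zeros_like(g);cv2.drawContours(m,[c],-1,1,-1)
    m=cv2.erode(m,np.ones((3,3)))&(g<130).astype('uint8')
    k,_,s,cen=cv2.connectedComponentsWithStats(m)
    for j in range(1,k):print(n,s[j][4],cen[j],ray(r,*cen[j],.024))
    ims.append(i)
w=ims[0][180:330,230:430]
t=ims[1][150:300,250:450]
cv2.imwrite('pics/a.png',np.hstack([cv2.resize(w,None,fx=2,fy=2),cv2.resize(t,None,fx=2,fy=2)])[:,:,::-1])
```

```text
3.1 [0.60941313 0.07348857 0.0944432 ] [-0.22700547 -0.15747966  0.4308875 ] 0.022
top 7 [473.71428571 314.        ] [ 0.44027944 -0.19145733  0.024     ]
top 8 [472.5   321.875] [ 0.4266966  -0.18837473  0.024     ]
```

View pics/a.png

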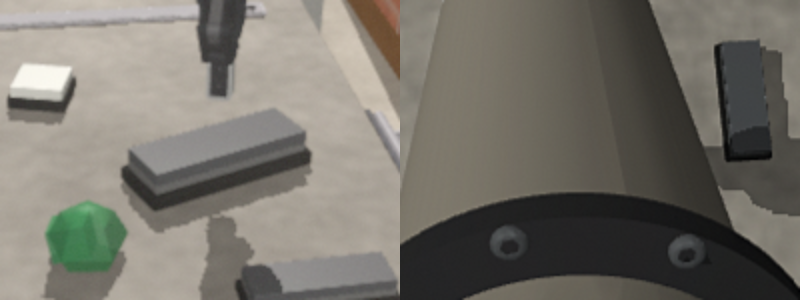

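The left half of the crop (side view) shows the shut fingertips at about (218,95), above the middle of the stone with clear air between. The arm blocks the top view. I'll go down gently.

>>> jog_arm(deltas=[[0, -0.002, -0.01, 0, 0, 0, 0], [0, 0, -0.01, 0, 0, 0, 0], [0, 0, -0.006, 0, 0, 0, 0], [0, 0, -0.003, 0, 0, 0, 0], [0, 0, -0.002, 0, 0, 0, 0], [0, 0, 0, 0, 0, 0, 0], [0, 0, 0, 0, 0, 0, 0]])

```text
t: 3.9
eef_pos: [0.6089, 0.0708, 0.0624]
tool_rot: [0.0, 0.151, 0.989, 0.0]
contact_force: [0.1, -0.4, 0.0]
gripper_width: -0.005
grasp_force: 0.0
```

>>> jog_arm(deltas=[[0, 0, -0.002, 0, 0, 0, 0], [0, 0, -0.002, 0, 0, 0, 0], [0, 0, -0.001, 0, 0, 0, 0], [0, 0, 0, 0, 0, 0, 0], [0, 0, 0, 0, 0, 0, 0]])

```text
t: 4.4
eef_pos: [0.6088, 0.0708, 0.0573]
tool_rot: [-0.0, 0.151, 0.989, 0.0]
contact_force: [0.5, -1.2, 0.9]
gripper_width: -0.002
grasp_force: 0.0
```

>>> jog_arm(deltas=[[0, 0, -0.001, 0, 0, 0, 0], [0, 0, -0.001, 0, 0, 0, 0], [0, 0, -0.001, 0, 0, 0, 0], [0, 0, 0, 0, 0, 0, 0], [0, 0, 0, 0, 0, 0, 0]])

```text
t: 4.9
eef_pos: [0.6088, 0.0708, 0.0544]
tool_rot: [-0.0, 0.151, 0.989, 0.0]
contact_force: [0.2, 0.8, 2.5]
gripper_width: 0.005
grasp_force: 0.8
```

>>> jog_arm(deltas=[[0, 0, -0.001, 0, 0, 0, 0], [0, 0, 0, 0, 0, 0, 0], [0, 0, 0, 0, 0, 0, 0], [0, 0, 0, 0, 0, 0, 0], [0, 0, 0, 0, 0, 0, 0]])

```text
t: 5.4
eef_pos: [0.6088, 0.0708, 0.0534]
tool_rot: [0.0, 0.151, 0.989, 0.0]
contact_force: [-0.5, 0.1, 2.8]
gripper_width: -0.0
grasp_force: 1.8
```

Firm contact at about 3 N, where the geometry predicts it. Lifting off and moving to above the button.

>>> jog_arm(deltas=[[0, 0, -0.0, 0, 0, 0, 0], [0, 0, 0.01, 0, 0, 0, 0], [0, 0, 0.03, 0, 0, 0, 0], [0, 0, 0.04, 0, 0, 0, 0], [0, 0, 0.03, 0, 0, 0, 0], [0, 0, 0, 0, 0, 0, 0], [-0.018, -0.026, 0, 0, 0, 0, 0], [-0.018, -0.026, 0, 0, 0, 0, 0], [-0.018, -0.026, 0, 0, 0, 0, 0], [-0.018, -0.026, 0, 0, 0, 0, 0]])

```text
t: 6.4
eef_pos: [0.5356, -0.0341, 0.163]
tool_rot: [-0.0, 0.151, 0.989, -0.0]
contact_force: [0.7, -0.6, -0.1]
gripper_width: -0.001
grasp_force: 0.0
```

>>> jog_arm(deltas=[[-0.018, -0.026, 0, 0, 0, 0, 0], [-0.018, -0.026, 0, 0, 0, 0, 0], [-0.018, -0.026, 0, 0, 0, 0, 0], [-0.018, -0.026, 0, 0, 0, 0, 0], [-0.018, -0.026, 0, 0, 0, 0, 0], [-0.013, -0.027, 0, 0, 0, 0, 0], [0, 0, 0, 0, 0, 0, 0], [0, 0, -0.02, 0, 0, 0, 0], [0, 0, 0, 0, 0, 0, 0]])

```text
t: 7.3
eef_pos: [0.4324, -0.1894, 0.1417]
tool_rot: [-0.002, 0.151, 0.989, 0.0]
contact_force: [-1.4, 0.6, -0.6]
gripper_width: -0.002
grasp_force: 0.0
```

Run:
```python
from h import *
o=bot.get_obs();print(o['t'],o['eef_pos'],o['contact_force'])
r=bot.read_camera("side");cv2.imwrite('pics/s2.png',cv2.resize(r['img'][190:440,130:390],None,fx=2,fy=2)[:,:,::-1])
w,x,y,z=r['attitude'];Q=R.from_quat([x,y,z,w]).as_matrix()
def proj(p):
    c=r['K']@(Q.T@(np.array(p)-r['eye']));return c[:2]/c[2]
print('tip',(proj(o['eef_pos']-[0,0,.022])-[130,190])*2,'face',(proj([.4335,-.190,.024])-[130,190])*2)
r=bot.read_camera("wrist");cv2.imwrite('pics/w2.png',r['img'][:,:,::-1])
```

```text
7.3 [ 0.43244996 -0.1893698   0.14171741] [-1.43587941  0.62639957 -0.64976427]
tip [208.86714798 228.26927568] face [219.10047659 348.71527323]
```

View pics/s2.png

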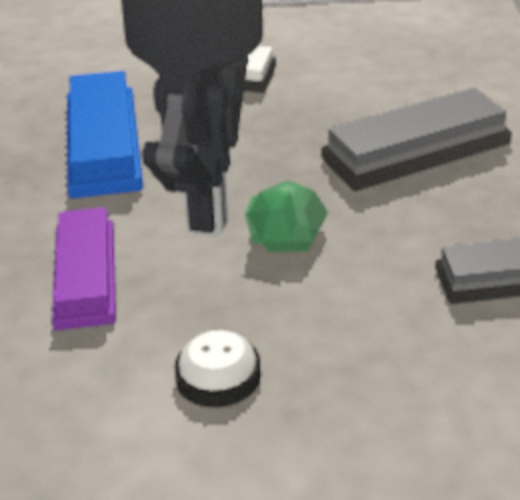

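View pics/w2.png

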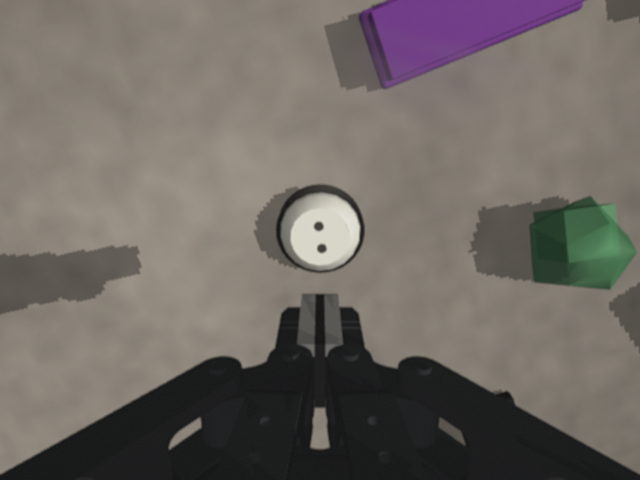

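The side crop shows the button's holes at (206,349) and (227,349), within 2–3 px of my prediction of (219,349). The fingertips are at (207,228). In the wrist view the button is centred at (320,237), in line with the jaws. Position confirmed, so I'm going down.

>>> jog_arm(deltas=[[0, 0, -0.02, 0, 0, 0, 0], [0, 0, -0.025, 0, 0, 0, 0], [0, 0, -0.02, 0, 0, 0, 0], [0, 0, -0.012, 0, 0, 0, 0], [0, 0, -0.006, 0, 0, 0, 0], [0, 0, -0.003, 0, 0, 0, 0], [0, 0, 0, 0, 0, 0, 0], [0, 0, 0, 0, 0, 0, 0]])

```text
t: 8.2
eef_pos: [0.4343, -0.1904, 0.0579]
tool_rot: [0.001, 0.151, 0.989, -0.0]
contact_force: [0.3, -0.2, 0.4]
gripper_width: -0.002
grasp_force: 0.0
```

Run:
```python
from h import *
o=bot.get_obs();print(o['eef_pos'],o['contact_force'])
r=bot.read_camera("side");cv2.imwrite('pics/s3.png',cv2.resize(r['img'][300:420,180:320],None,fx=4,fy=4)[:,:,::-1])
```

```text
[ 0.43428001 -0.19035745  0.0579479 ] [ 0.31245738 -0.18283248  0.37884533]
```

View pics/s3.png

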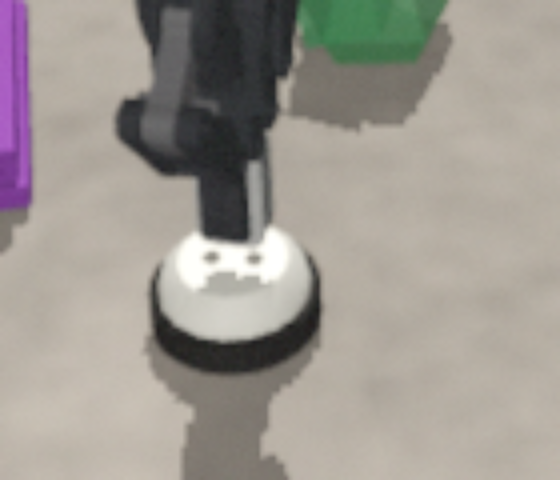

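The fingertips, with their lower edge at (232,240), are about 12 mm above the button top, whose holes are at (212,257) and (255,258). They are centred on it.

>>> jog_arm(deltas=[[0, 0, -0.003, 0, 0, 0, 0], [0, 0, -0.003, 0, 0, 0, 0], [0, 0, -0.002, 0, 0, 0, 0], [0, 0, -0.002, 0, 0, 0, 0], [0, 0, -0.001, 0, 0, 0, 0], [0, 0, -0.001, 0, 0, 0, 0], [0, 0, 0, 0, 0, 0, 0], [0, 0, 0, 0, 0, 0, 0]])

```text
t: 9.05
eef_pos: [0.4337, -0.1902, 0.0453]
tool_rot: [-0.0, 0.151, 0.989, 0.0]
contact_force: [-0.3, -0.3, 2.2]
gripper_width: -0.001
grasp_force: 0.8
```

>>> jog_arm(deltas=[[0, 0, -0.001, 0, 0, 0, 0], [0, 0, 0, 0, 0, 0, 0], [0, 0, 0, 0, 0, 0, 0]])

```text
t: 9.35
eef_pos: [0.4337, -0.1902, 0.0443]
tool_rot: [-0.0, 0.151, 0.989, 0.0]
contact_force: [-2.5, 0.3, 3.4]
gripper_width: -0.001
grasp_force: 1.7
```

>>> jog_arm(deltas=[[0, 0, 0, 0, 0, 0, 0], [0, 0, 0, 0, 0, 0, 0], [0, 0, 0.005, 0, 0, 0, 0], [0, 0, 0.02, 0, 0, 0, 0], [0, 0, 0.04, 0, 0, 0, 0], [0, 0, 0.04, 0, 0, 0, 0], [0, 0, 0.04, 0, 0, 0, 0], [0, 0, 0, 0, 0, 0, 0], [0, 0, 0, 0, 0, 0, 0]])

```text
t: 10.25
eef_pos: [0.4344, -0.1902, 0.1903]
tool_rot: [0.001, 0.151, 0.989, 0.0]
contact_force: [-0.3, 0.2, -0.6]
gripper_width: 0.001
grasp_force: 0.0
```

Run:
```python
from h import *
o=bot.get_obs();print(o['t'],o['eef_pos'],o['contact_force'])
r=bot.read_camera("side");g=cv2.cvtColor(r['img'],cv2.COLOR_RGB2GRAY)
M=cv2.moments(blob((g>165).astype('uint8'),(210,345,270,385)));print(M['m10']/M['m00'],M['m01']/M['m00'],'was 237.9 369.1')
print(bot.hand_in())
```

```text
10.25 [ 0.4344481  -0.19018365  0.19028033] [-0.30991639  0.23316983 -0.56068127]
239.58079434167573 364.0113347841857 was 237.9 369.1
the job is handed in; nothing more can be done
None
```

I rested the fingertips on the stone and then the button for about half a second each, at roughly 3 N, and handed in with the fingers about 0.19 m up; the verdict was not shown. The last side view put the button's bright patch about 5 px from where it started. That may be the arm's shadow, and I did not check it before handing in.

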